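# Tamp the stone ballast level in its grid bin

## Task

Take the flat tamper by its handle and press the loose stone lumps in the grey grid bin down until all of them are level with the rim, working along until the foot seats squarely on the rim: the rim itself should carry a steady 1.5 to 2 kg for a moment, and even at first touch never more than 3 kg. Move the lumps only with the tamper, then set it gently upright back on the middle of its cork mat and let go, leaving the other things on the bench where they are.

Things in the scene. Friction and masses are not known exactly. Their poses are not given: they have to be found in the camera images.
- bin: Grey plastic grid bin fixed to the bench on a base plate that raises it by 0 to 12 mm, 155 x 81 mm outside (long side along its x), 62 mm high, walls 5 mm, a 16 mm bolting ear at each end. Inside, a low grid (top at 46 mm) makes 4 x 2 square cells of 34 mm at 37 mm pitch, with one stone lump in each. Origin: centre of the underside; z up.
- bin_rim (a point): Centre of the bin's mouth, at rim height (62 mm above the bin's origin, so 62 to 74 mm above the bench). Under every lump is a stiff pad that gives only under about 2 N, slides down up to 14 mm and stays where pressed: lumps under the tamper alone resist with 2 N each, up to about 8 N for four, before the rim takes any load; push that much harder. The rim itself is rigid.
- mat: Thin tan cork mat, 150 x 130 x 4 mm, fixed flat on a steel plate of the same outline that raises it by 0 to 12 mm, on which the tamper stands. Origin: centre of its underside.
- tamper_grip (a point): Tamper, 0.2 kg: flat white plastic foot 78 (x) x 100 (y) x 12 mm, upright square wooden handle 26 x 26 mm from its middle, clamped on a shank that is set longer or shorter. This point: on the handle's axis, 32 mm below its top, where to grip; 80 to 92 mm above the foot's underside by the setting. Axes along the foot's sides. The 100 mm side spans the bin, the 78 mm side covers half its length.
- spare: Spare grey stone lump standing on the bench outside the bin, 32 mm wide, 40 mm high; leave alone. Origin at its underside.
- weight: Steel slotted-style calibration weight with a knob, 72 mm across, 46 mm high; leave alone. Origin at its underside.
- wrench: Steel wrench lying on the bench; leave alone.
- driver: Screwdriver lying on the bench between bin and mat; leave alone.
- bottle: White plastic bottle, 60 mm across, 150 mm high; leave alone. Origin at its underside.
- lump0_top (a point): Centre of the flat top (about 20 mm across) of a faceted loose grey stone lump, 32 mm wide and 37 mm tall, standing in one of the bin's cells; which cell varies. At the start the lump tops stand from 1 mm below to 12 mm above the rim.
- lump1_top (a point): Centre of the flat top (about 20 mm across) of a faceted loose grey stone lump, 32 mm wide and 38 mm tall, standing in one of the bin's cells; which cell varies. At the start the lump tops stand from 1 mm below to 12 mm above the rim.
- lump2_top (a point): Centre of the flat top (about 20 mm across) of a faceted loose grey stone lump, 32 mm wide and 40 mm tall, standing in one of the bin's cells; which cell varies. At the start the lump tops stand from 1 mm below to 12 mm above the rim.
- lump3_top (a point): Centre of the flat top (about 20 mm across) of a faceted loose grey stone lump, 32 mm wide and 42 mm tall, standing in one of the bin's cells; which cell varies. At the start the lump tops stand from 1 mm below to 12 mm above the rim.
- lump4_top (a point): Centre of the flat top (about 20 mm across) of a faceted loose grey stone lump, 32 mm wide and 44 mm tall, standing in one of the bin's cells; which cell varies. At the start the lump tops stand from 1 mm below to 12 mm above the rim.
- lump5_top (a point): Centre of the flat top (about 20 mm across) of a faceted loose grey stone lump, 32 mm wide and 46 mm tall, standing in one of the bin's cells; which cell varies. At the start the lump tops stand from 1 mm below to 12 mm above the rim.
- lump6_top (a point): Centre of the flat top (about 20 mm across) of a faceted loose grey stone lump, 32 mm wide and 48 mm tall, standing in one of the bin's cells; which cell varies. At the start the lump tops stand from 1 mm below to 12 mm above the rim.
- lump7_top (a point): Centre of the flat top (about 20 mm across) of a faceted loose grey stone lump, 32 mm wide and 50 mm tall, standing in one of the bin's cells; which cell varies. At the start the lump tops stand from 1 mm below to 12 mm above the rim.
Mind the look-alikes: they are no part of the job. What is shaped like the part that bears lump4_top but yellow is not meant.

How it is judged:
By the outcome, as a careful person would: the job done as asked, in the order asked, and still so for the second after the job is handed in, with the robot touching nothing.
It also fails if it takes over 72 s, if anything falls off the work surface, if the arm or the gripper's body presses on something with over 40 N, if the wrist force passes 120 N, or if a joint passes its speed limit or range.

## Robot

A 7-joint arm with a two-finger parallel gripper is mounted at the origin on the work surface. World frame = base frame: x ahead of the robot, y to its left, z up, the work surface at z = 0. Lengths are in m, angles in rad, forces in N, time in s.
With the tool pointing down it reaches from about 0.4 to 0.875 m from the base axis. Payload 6.5 kg.
Tool frame: the origin (TCP) lies at the very end of the fingers, on their centre line; the grasp point (between the pads) lies 19 mm behind it (hold_point_z is the distance from the TCP to the grasp point, in m); z points along the fingers, y is the direction in which the jaws open and shut (so a half turn about z gives the same grasp; the last joint's range is limited). The gripper opens to 88 mm and grips with 3 to 60 N. Pads are 18 mm wide; open, the fingers measure 123 mm over their backs; the gripper's body (75 mm by 187 mm) begins 45 mm behind the grasp point.
Start: joints at [1.108, 0.536, -0.004, 1.538, 0.003, 1.067, -0.071], TCP at [0.251, -0.599, 0.211] pointing down, gripper open.
Joint ranges: [-2.7, 2.7], [-0.37, 2.16], [-1.27, 1.26], [0.24, 2.4], [-1.31, 4.45], [0.19, 1.91], [-2.76, 2.76]. Speed limits (rad/s): [2.39, 2.39, 3.14, 3.14, 3.14, 3.14, 3.14].

## Interface

Orientations are given as a rotation vector (axis times angle).
In Python, from station import * gives the robot as it stands. Calls block until the motion is done:
- move_pose(position, orientation): joint-space move of the TCP to a pose.
- movel(position, ori=None, speed=0.15, stop_force=None): straight line of the TCP; ori=None keeps the orientation; speed is the mean speed in m/s. With stop_force (N) it stops when the force on the tool has changed by that much, and returns True; else False.
- movej(angles): joint-space move.
- set_gripper(opening, grip_force=None): opening from 0.0 (shut) to 1.0 (fully open); grip_force is the grip in N (None keeps the last); returns when the fingers have stopped.
- sleep(seconds).
- solve_ik(position, orientation): joint angles nearest the present ones, or None.
- get_state(): the state.
- read_camera(name): name is "scene" or "top"; returns the picture (384x512x3 uint8, blue, green, red); there is no depth.
- get_calibration(name): a dict with "mtx" (3x3 intrinsics, pixels), "k1" (the pictures are not rectified: a ray, as slopes to the right and down, at radius r is drawn at 1 + k1 r^2 times it, then the intrinsics apply), "R" (3x3) and "t" (3): a world point X has camera coordinates R X + t. Camera axes: x right, y down, z forward; pixel columns grow to the right and rows downward; lengths in m; the calibration is good to about 2 mm. A picture is of the moment at which its call begins. get_calibration takes no time and is no camera call.
A pose or a line that the arm cannot do raises PlanningError and nothing moves.
- sign_off(): hands the job in, once; it reports no verdict.
The state is a dict: "t": time; "joint_pos": joint angles; "joint_vel": joint speeds; "joint_torque": joint torques, N m; "ee_pos": TCP position; "tcp_rot": TCP orientation; "contact_force": force on the tool from outside, world axes, zero at the start; "moment": the same for the moment, N m; "finger_gap": opening from 0.0 (shut) to 1.0 (fully open).
Only numpy, scipy, OpenCV 4.12 (cv2) and the standard library are available. Lean on these libraries where they do the work, as an engineer would, in place of code of your own. Each camera call takes 0.05 s, during which the arm holds its last target. There are 200 camera calls.

## Working session

There is one attempt and no reset: what is moved stays moved. The work goes in short steps, each a Python script; the robot and the scene stay as the last script left them, time stands still between calls to the robot, and variables do not carry over. Pictures are saved under pics/ and viewed, about 8 in all and at most 12, crops included, and the job is handed in when it is done.

```bash
mkdir -p pics; ls; python3 - <<'E'
from station import *
import cv2, numpy as np
for n in("scene","top"):
    im=read_camera(n); cv2.imwrite(f"pics/{n}0.png",im)
    c=get_calibration(n); print(n,np.round(c["mtx"],1).tolist(),c["k1"],"cam",np.round(-np.array(c["R"]).T@c["t"],3)); print(np.round(c["R"],3))
s=get_state();print(s)
E
python3 -c "
import cv2
for n in('scene','top'):
    im=cv2.imread(f'pics/{n}0.png'); cv2.imwrite(f'pics/{n}0b.png',cv2.resize(im,(800,600),interpolation=cv2.INTER_CUBIC))"
```

```text
pics
scene [[396.3, 0.0, 265.5], [0.0, 396.3, 187.4], [0.0, 0.0, 1.0]] -0.13149261959111855 cam [ 1.308 -0.173  0.728]
[[ 0.126  0.992  0.006]
 [ 0.671 -0.081 -0.737]
 [-0.73   0.096 -0.676]]
top [[446.2, 0.0, 253.6], [0.0, 446.2, 192.5], [0.0, 0.0, 1.0]] -0.10116240868491114 cam [ 0.499 -0.079  1.201]
[[-0.009 -1.     0.022]
 [-0.995  0.007 -0.103]
 [ 0.103 -0.023 -0.994]]
{'t': 0.1, 'joint_pos': array([ 1.10780012,  0.53709312, -0.00441043,  1.53874089,  0.00261919,
        1.06727899, -0.07115788]), 'joint_vel': array([ 0.0015911 , -0.00116479, -0.00053388, -0.00247852,  0.00012634,
        0.00040646,  0.00184663]), 'joint_torque': array([ 4.70520186e-03, -5.72074091e+01,  9.94350314e-01, -2.52227873e+01,
       -5.62571129e-02,  1.34598042e-02,  4.71710086e-05]), 'ee_pos': array([ 0.25094534, -0.59898297,  0.21063826]), 'tcp_rot': array([-3.07851317e+00, -6.19071297e-01,  6.87383769e-04]), 'contact_force': array([ 0.15645289,  0.87871869, -0.58668632]), 'moment': array([0.00109004, 0.01895163, 0.04008486]), 'finger_gap': 1.0009089576301706}
```

View pics/scene0b.png

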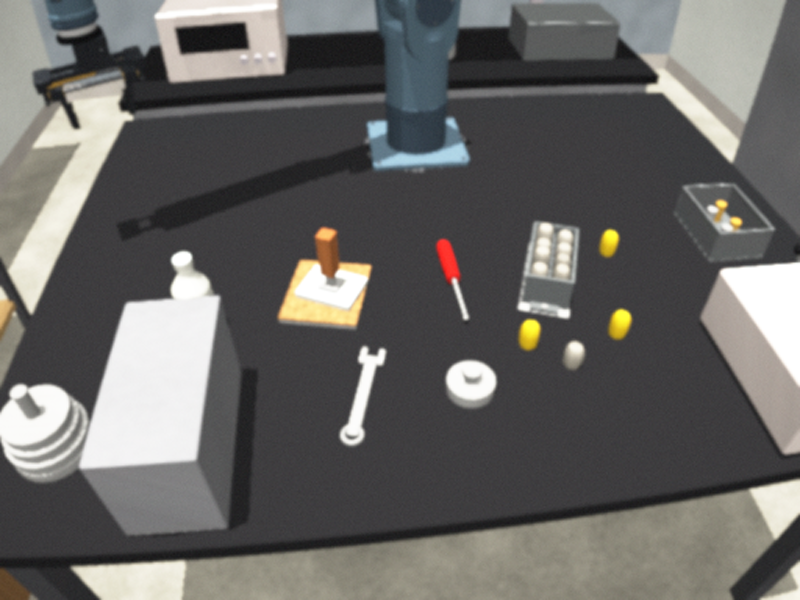

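View pics/top0b.png

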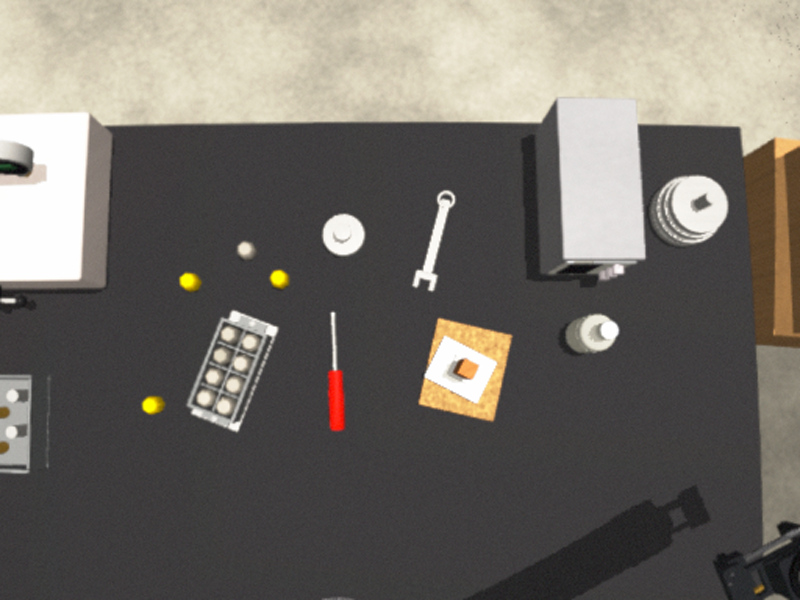

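The scene view shows the tamper (800-wide px: scene handle top (327,235), top (467,367)) on its mat, and the grey bin with 8 lumps (scene (550,265), top (232,370)). There are three yellow look-alike lumps. A second tray with yellow parts at scene (722,220) isn't the bin. The spare lump is at top (246,250). Next I'll take close crops and measure.

```bash
cat > h.py <<'E'
from station import *
import cv2, numpy as np
C={n:get_calibration(n) for n in("scene","top")}
def ray(n,uv):
    c=C[n]; R=np.array(c["R"]);t=np.array(c["t"]).ravel()
    p=cv2.undistortPoints(np.array(uv,float).reshape(-1,1,2),np.array(c["mtx"]),np.array([c["k1"],0,0,0])).reshape(-1,2)
    d=np.c_[p,np.ones(len(p))]@R; return -R.T@t, d
def onz(n,uv,z):
    o,d=ray(n,uv); return o+d*((z-o[2])/d[:,2])[:,None]
def proj(n,X):
    c=C[n]; R=np.array(c["R"]);t=np.array(c["t"]).ravel()
    return cv2.projectPoints(np.array(X,float).reshape(-1,3),cv2.Rodrigues(R)[0],t,np.array(c["mtx"]),np.array([c["k1"],0,0,0]))[0].reshape(-1,2)
def tri(a,b):
    o1,d1=ray("scene",a);o2,d2=ray("top",b);d1=d1[0];d2=d2[0]
    s=np.linalg.lstsq(np.c_[d1,-d2],o2-o1,rcond=None)[0]
    p,q=o1+s[0]*d1,o2+s[1]*d2; return (p+q)/2,np.linalg.norm(p-q)
E
python3 - <<'E'
import cv2,numpy as np
sc=cv2.imread('pics/scene0.png');tp=cv2.imread('pics/top0.png')
def cr(im,x,y,w,h): return cv2.resize(im[y:y+h,x:x+w],(400,300),interpolation=cv2.INTER_CUBIC)
m=np.vstack([np.hstack([cr(sc,170,135,80,60+15),cr(tp,260,200,80,75)]),np.hstack([cr(sc,320,135,80,75),cr(tp,110,195,100,85)])])
cv2.imwrite('pics/m1.png',m)
E
```

```text
(no output)
```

View pics/m1.png

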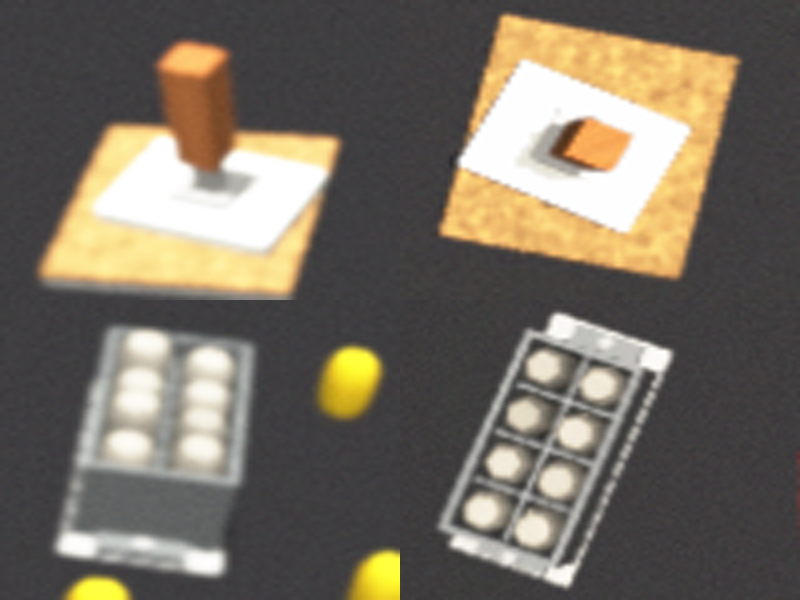

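```bash
python3 - <<'E'
from h import *
sc=cv2.imread('pics/scene0.png');tp=cv2.imread('pics/top0.png')
def meas(n,mask,z,lab):
    cs=cv2.findContours(mask,cv2.RETR_EXTERNAL,cv2.CHAIN_APPROX_NONE)[0]; c=max(cs,key=cv2.contourArea)
    P=onz(n,cv2.convexHull(c).reshape(-1,2),z)[:,:2]
    r=cv2.minAreaRect((P*1000).astype(np.float32)); print(lab,"c",np.round(r[0],1),"size",np.round(r[1],1),"ang",round(r[2],1)); return r
def roi(m,x,y,w,h):
    o=np.zeros_like(m);o[y:y+h,x:x+w]=m[y:y+h,x:x+w];return o
for n,im,R in(("top",tp,(262,200,80,75)),("scene",sc,(170,135,75,80))):
    hsv=cv2.cvtColor(im,cv2.COLOR_BGR2HSV); H,S,V=cv2.split(hsv)
    white=((S<45)&(V>185)).astype(np.uint8)*255
    tan=((V>110)).astype(np.uint8)*255
    org=((H<14)&(S>130)&(V>60)).astype(np.uint8)*255
    orgt=((H<14)&(S>130)&(V>185)).astype(np.uint8)*255
    meas(n,roi(white,*R),.022,n+" foot")
    meas(n,roi(tan,*R),.010,n+" mat")
    meas(n,roi(orgt,*R),.128,n+" handletop")
    ys,xs=np.nonzero(roi(orgt,*R)); print("orgt px",xs.mean(),ys.mean(),len(xs),xs.min(),xs.max(),ys.min(),ys.max())
def cr(im,x,y,w,h): return cv2.resize(im[y:y+h,x:x+w],(400,600),interpolation=cv2.INTER_CUBIC)
cv2.imwrite('pics/m2.png',np.hstack([cr(sc,328,137,50,75),cr(tp,118,197,60,80)]))
E
```

```text
top foot c [ 504.9 -212.3] size [100.7  78.2] ang 62.6
top mat c [ 504.8 -222.2] size [133.4 153.2] ang 76.5
top handletop c [ 497.3 -201.9] size [0. 0.] ang 0.0
orgt px 294.0 238.5 2 293 295 238 239
scene foot c [ 509.3 -213.7] size [106.8  90.1] ang 62.8
scene mat c [ 460.5 -211.7] size [138.1 266. ] ang 76.5
scene handletop c [ 509.4 -211.5] size [26.2 31.4] ang 13.8
orgt px 208.14814814814815 149.92592592592592 27 202 214 146 154
```

View pics/m2.png

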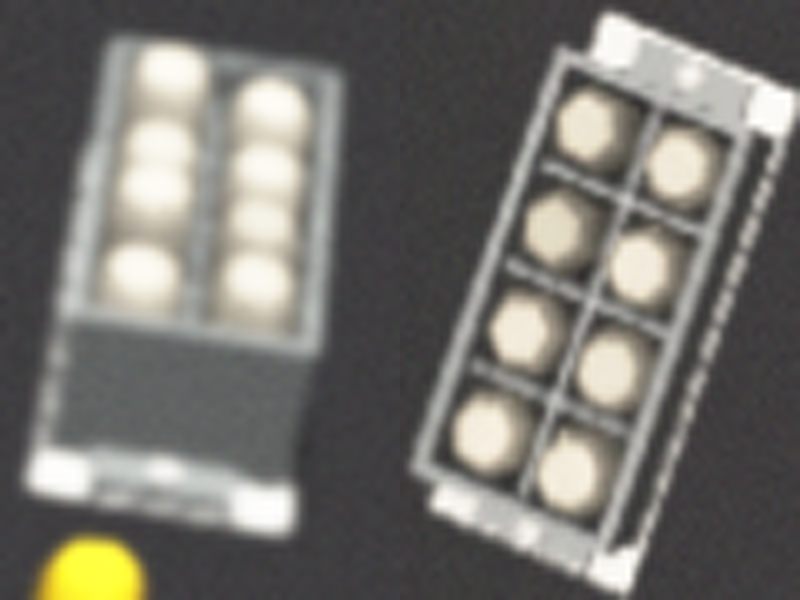

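```bash
python3 - <<'E'
from h import *
from scipy.spatial.transform import Rotation as Ro
# handle height: closest point of scene ray / top ray to foot-centre vertical
for n,uv in(("scene",(208.1,149.9)),("top",(299.5,235.9))):
    for z in(.11,.12,.13,.14): print(n,z,np.round(onz(n,[uv],z)[0]*1000,1))
print("tri",tri((208.1,149.9),(299.5,235.9)))
S=[(105,37),(343,72),(322,352),(70,318)]   # TL TR BR BL in scene
T=[(605,548),(412,472),(562,48),(750,125)] # same corners in top
S=[(328+x/8-.5,137+y/8-.5) for x,y in S];T=[(118+(x-400)/6.667-.5,197+y/7.5-.5) for x,y in T]
P=[]
for a,b in zip(S,T):
    p,e=tri(a,b);P.append(p);print(np.round(p*1000,1),round(e*1000,1))
P=np.array(P)
for n,U in(("scene",S),("top",T)):
    for z in(.062,.068,.074):
        Q=onz(n,U,z)[:,:2]*1000; l=[round(np.linalg.norm(Q[i]-Q[(i+1)%4]),1) for i in range(4)]
        c=Q.mean(0);d=(Q[2]+Q[3]-Q[0]-Q[1]);e=(Q[1]+Q[2]-Q[0]-Q[3]);print(n,z,np.round(c,1),l,"ang",np.round(np.degrees(np.arctan2(d[1],d[0])),1),np.round(np.degrees(np.arctan2(e[1],e[0]))-90,1))
# lump tops: bright centroid in top view (crop px)
L=[(592,122),(680,162),(557,228),(640,266),(525,330),(608,370),(490,432),(574,470)]
U=[(118+(x-400)/6.667-.5,197+y/7.5-.5) for x,y in L]
Q=onz("top",U,.074)[:,:2]*1000;print(np.round(Q,1).tolist(),Q.mean(0))
E
```

```text
scene 0.11 [ 480.6 -214.1  110. ]
scene 0.12 [ 494.  -213.4  120. ]
scene 0.13 [ 507.4 -212.8  130. ]
scene 0.14 [ 520.8 -212.1  140. ]
top 0.11 [ 504.7 -215.1  110. ]
top 0.12 [ 504.6 -213.9  120. ]
top 0.13 [ 504.6 -212.6  130. ]
top 0.14 [ 504.5 -211.3  140. ]
tri (array([ 0.50459355, -0.21288062,  0.12790608]), np.float64(4.022776377684221e-05))
[422.8 161.3  64.8] 3.2
[449.  239.4  62. ] 3.1
[592.9 183.9  61.1] 3.6
[565.7 109.4  59.8] 0.1
scene 0.062 [507.5 173.9] [np.float64(85.4), np.float64(155.3), np.float64(81.1), np.float64(158.1)] ang -20.2 -19.5
scene 0.068 [514.7 170.8] [np.float64(84.6), np.float64(153.9), np.float64(80.4), np.float64(156.6)] ang -20.2 -19.5
scene 0.074 [521.9 167.7] [np.float64(83.8), np.float64(152.5), np.float64(79.6), np.float64(155.2)] ang -20.2 -19.5
top 0.062 [507.4 173. ] [np.float64(78.6), np.float64(154.2), np.float64(77.6), np.float64(152.7)] ang -21.1 -19.6
top 0.068 [507.3 171.7] [np.float64(78.2), np.float64(153.4), np.float64(77.2), np.float64(151.9)] ang -21.1 -19.6
top 0.074 [507.3 170.4] [np.float64(77.8), np.float64(152.6), np.float64(76.8), np.float64(151.1)] ang -21.1 -19.6
[[566.2, 167.3], [552.5, 133.6], [530.6, 180.2], [517.7, 148.4], [496.4, 192.0], [483.0, 160.3], [462.4, 204.9], [449.7, 172.9]] [507.31984813 169.92803614]
```

```bash
cat >> h.py <<'E'
from scipy.spatial.transform import Rotation as Ro
G=np.array([.5048,-.2125,.077]); GY=-27.4   # TCP at grasp, foot x yaw
B=np.array([.5074,.1725]); BY=-20.0; RIM=.063; MAT=np.array([.5048,-.2222])
def ori(deg): return (Ro.from_euler('z',deg,degrees=True)*Ro.from_euler('x',180,degrees=True)).as_rotvec()
E
python3 - <<'E'
from h import *
print(Ro.from_rotvec(get_state()["tcp_rot"]).as_euler('zyx',degrees=True).round(1))
u=np.array([np.cos(np.radians(BY)),np.sin(np.radians(BY))])
for k in(0,90,180,270):
    print(k,"grasp",np.round(q,2) if (q:=solve_ik(G,ori(GY+k))) is not None else None)
    for s in(1,-1):
        for f in(0,180): print("  bin",s,f,np.round(q,2) if (q:=solve_ik(np.r_[B+s*.037*u,.13],ori(BY+k+f))) is not None else None)
E
```

```text
[ -22.7   -0.  -179.9]
0 grasp [ 0.27  0.55  0.06  1.91 -0.05  0.68 -1.69]
  bin 1 0 [-0.1   0.52 -0.35  1.82  0.23  0.84 -2.48]
  bin 1 180 [ 0.23  0.64 -0.81  1.8   0.56  0.95  0.39]
  bin -1 0 [-0.06  0.46 -0.51  1.96  0.31  0.8  -2.65]
  bin -1 180 [ 0.35  0.68 -1.09  1.94  0.73  0.99  0.14]
90 grasp [ 0.52  0.57 -0.27  1.89  0.22  0.71 -0.35]
  bin 1 0 [ 0.15  0.6  -0.69  1.8   0.47  0.91 -1.11]
  bin 1 180 [ 0.38  0.77 -1.08  1.79  0.77  1.07  1.81]
  bin -1 0 [ 0.27  0.6  -0.96  1.94  0.62  0.92 -1.35]
  bin -1 180 [ 0.34  0.67 -1.07  1.94  0.71  0.98  1.72]
180 grasp [ 0.73  0.62 -0.54  1.88  0.44  0.76  1.03]
  bin 1 0 [ 0.23  0.64 -0.81  1.8   0.56  0.95  0.39]
  bin 1 180 [-0.1   0.52 -0.35  1.82  0.23  0.84 -2.48]
  bin -1 0 [ 0.35  0.68 -1.09  1.94  0.73  0.99  0.14]
  bin -1 180 [-0.06  0.46 -0.51  1.96  0.31  0.8  -2.65]
270 grasp [ 1.07  0.85 -1.08  1.86  0.89  1.01  2.26]
  bin 1 0 [ 0.38  0.77 -1.08  1.79  0.77  1.07  1.81]
  bin 1 180 [ 0.15  0.6  -0.69  1.8   0.47  0.91 -1.11]
  bin -1 0 [ 0.34  0.67 -1.07  1.94  0.71  0.98  1.72]
  bin -1 180 [ 0.27  0.6  -0.96  1.94  0.62  0.92 -1.35]
```

```bash
python3 - <<'E'
from h import *
o=ori(GY+90)
move_pose(G+[0,0,.15],o); 
im=read_camera("scene")
movel(G,o,speed=.12)
f0=get_state()["contact_force"]
set_gripper(0.2,50); s=get_state(); print("gap",s["finger_gap"]*88,"F",s["contact_force"],f0,"t",s["t"])
movel(G+[0,0,.03],speed=.06); sleep(.3); s=get_state(); print("lift F",s["contact_force"],s["moment"],s["ee_pos"],s["finger_gap"]*88)
a=read_camera("scene");b=read_camera("top")
cv2.imwrite("pics/m3.png",np.hstack([cv2.resize(a[110:230,160:260],(400,480),interpolation=cv2.INTER_CUBIC),cv2.resize(b[180:300,250:350],(400,480),interpolation=cv2.INTER_CUBIC)]))
E
```

```text
gap 25.12609911463353 F [ 0.148717   -0.22416274 -1.16204392] [0.84285393 0.10472037 0.61788962] t 4.2083
lift F [ 0.00192828  0.14399988 -1.91448248] [-0.07144921 -0.0630807   0.03946488] [ 0.50461872 -0.2123897   0.10671559] 25.52603041798906
```

View pics/m3.png

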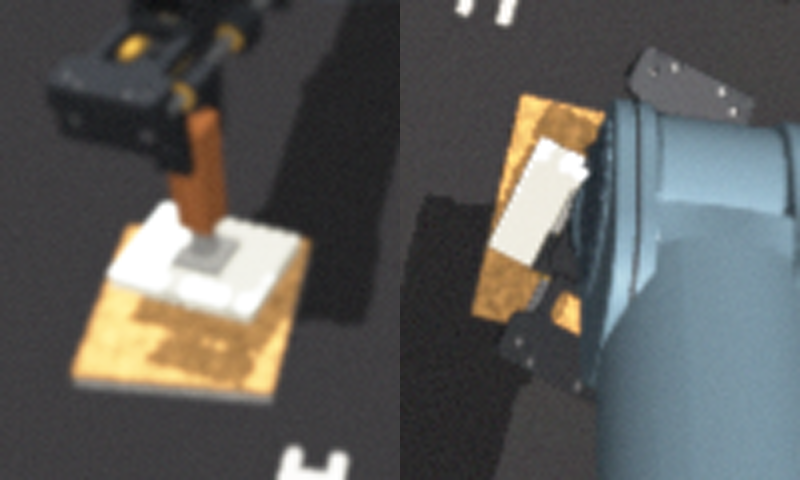

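```bash
cat >> h.py <<'E'
u=np.array([np.cos(np.radians(BY)),np.sin(np.radians(BY))])
OB=ori(BY+90)
def F(n=8):
    v=[]
    for _ in range(n): sleep(.02); v.append(get_state()["contact_force"])
    return np.mean(v,0)
def rep(l,f0=0):
    f=F();s=get_state();print(l,"t %.2f"%s["t"],"F",np.round(f-f0,2),"z %.2f"%(s["ee_pos"][2]*1e3),"xy",np.round(s["ee_pos"][:2]*1e3,1),"M",np.round(s["moment"],2),flush=True);return f
E
python3 - <<'E'
from h import *
movel(G+[0,0,.13],speed=.15)
p=np.r_[B+.037*u,.207]
move_pose(p,OB); rep("above")
movel(np.r_[p[:2],.153],OB,speed=.08); sleep(.2)
f0=rep("pre",0); np.save("f0.npy",f0)
hit=movel(np.r_[p[:2],.118],OB,speed=.005,stop_force=11)
s=get_state();print(hit,s["t"],s["contact_force"]-f0,s["ee_pos"]*1e3)
rep("after",f0)
z=get_state()["ee_pos"][2]
movel(np.r_[p[:2],z-.0002],OB,speed=.005,stop_force=8);rep("step",f0)
cv2.imwrite("pics/s4.png",read_camera("scene")[100:230,290:430])
E
python3 -c "
import cv2;im=cv2.imread('pics/s4.png');cv2.imwrite('pics/s4b.png',cv2.resize(im,None,fx=4,fy=4,interpolation=cv2.INTER_CUBIC))"
```

```text
above t 7.61 F [ 0.2   0.07 -1.82] z 206.87 xy [542.7 158. ] M [-0.02 -0.01  0.01]
pre t 8.77 F [-0.29  0.19 -2.12] z 153.28 xy [542.3 159.9] M [-0.07  0.04  0.01]
True 13.2 [0.22526543 0.03286162 5.77526488] [542.40097126 159.77155825 128.28232529]
after t 13.33 F [-0.1  -0.19  6.97] z 128.29 xy [542.4 159.8] M [-0.04  0.2  -0.03]
step t 13.72 F [-0.29 -0.78  7.24] z 128.28 xy [542.4 159.8] M [-0.09  0.27 -0.  ]
```

View pics/s4b.png

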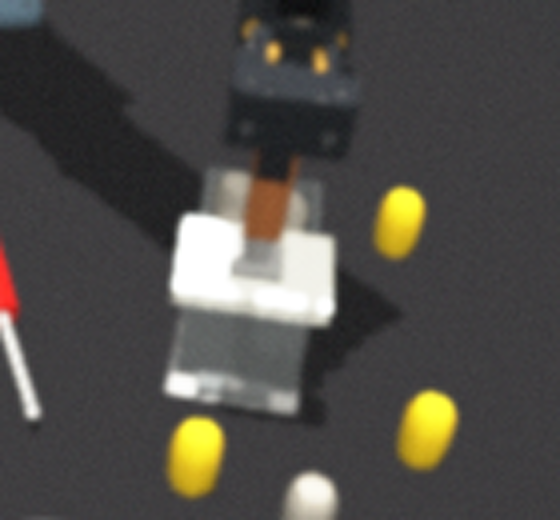

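The foot sits squarely over the far half, with ~7 N carried so far. I'll step down, watching force against height for the rim.

```bash
cat >> h.py <<'E'
def press(xy,zc,targets,f0,dz=.0003,zmin=.118,hold=.6,fmax=27.0):
    """step the commanded height down; dwell at each target total force"""
    log=[];T=list(targets)
    while T and zc>zmin:
        zc-=dz; movel(np.r_[xy,zc],OB,speed=.01,stop_force=9)
        f=(F(4)-f0)[2]; log.append((round(zc*1e3,1),round(get_state()["ee_pos"][2]*1e3,2),round(f,1)))
        if f>fmax: print("high");break
        while T and f>=T[0]-.6:
            if f<T[0]+1.5:
                sleep(hold); rep("hold %g"%T[0],f0)
            T.pop(0)
    for l in log: print(l,end=" ")
    return zc
E
python3 - <<'E'
from h import *
f0=np.load("f0.npy"); xy=(B+.037*u)
z=press(xy,.1281,[15],f0,zmin=.1245)
rep("end",f0); print(z)
E
```

```text
hold 15 t 15.45 F [-2.63 -1.82 15.16] z 128.26 xy [542.5 159.8] M [-0.24  0.77 -0.03]
(127.8, np.float64(128.26), np.float64(9.3)) (127.5, np.float64(128.25), np.float64(12.1)) (127.2, np.float64(128.24), np.float64(14.7)) end t 15.58 F [-2.03 -1.75 15.  ] z 128.25 xy [542.5 159.8] M [-0.3   0.83 -0.02]
0.1272
```

```bash
python3 - <<'E'
from h import *
f0=np.load("f0.npy"); xy=(B+.037*u)
def tilt(): return np.round(np.degrees((Ro.from_rotvec(get_state()["tcp_rot"])*Ro.from_rotvec(OB).inv()).as_rotvec()),3)
print("tilt deg",tilt())
z=.1272
for a in(.15,.3,.45):
    o=(Ro.from_euler('y',a,degrees=True)*Ro.from_rotvec(OB)).as_rotvec()
    movel(np.r_[xy+[-.0002,-.0001],z],o,speed=.01,stop_force=8); rep("rot y %.2f"%a,f0); print(tilt())
E
```

```text
tilt deg [-0.015 -0.046 -0.013]
rot y 0.15 t 15.97 F [-2.37 -1.46 14.55] z 128.22 xy [542.5 159.8] M [-0.26  0.63  0.02]
[-0.005  0.086 -0.009]
rot y 0.30 t 16.35 F [-2.86 -1.7  14.36] z 128.23 xy [542.4 159.7] M [-0.29  0.56  0.02]
[-0.011  0.237 -0.004]
rot y 0.45 t 16.73 F [-2.91 -1.55 14.52] z 128.25 xy [542.4 159.8] M [-0.36  0.52 -0.01]
[-0.012  0.383  0.   ]
```

```bash
python3 - <<'E'
from h import *
f0=np.load("f0.npy"); xy=(B+.037*u)
z=.1272
for a,d in((.2,0),(.2,-.0006),(.2,-.0012)):
    o=(Ro.from_euler('y',a,degrees=True)*Ro.from_rotvec(OB)).as_rotvec()
    movel(np.r_[xy+[d,d/2],z],o,speed=.01,stop_force=8); 
    m=[];f=[]
    for _ in range(10): sleep(.02);s=get_state();m.append(s["moment"]);f.append(s["contact_force"])
    print(d,np.round(np.mean(f,0)-f0,2),np.round(np.mean(m,0),3),np.round(s["ee_pos"]*1e3,2),"t",round(s["t"],1))
E
```

```text
0 [-2.82 -2.35 14.78] [-0.335  0.722  0.025] [542.48 159.8  128.25] t 17.1
-0.0006 [-1.02 -1.18 12.79] [-0.165  0.343  0.009] [542.48 159.74 128.26] t 17.6
-0.0012 [ 0.9  -0.37 10.9 ] [-0.011 -0.021 -0.014] [542.41 159.78 128.26] t 18.0
```

```bash
python3 - <<'E'
from h import *
f0=np.load("f0.npy"); xy=(B+.037*u)+[-.0014,-.0007]
z=press(xy,.1270,[15,17,19,21,23,25],f0,dz=.0002,hold=.35)
rep("end",f0); print("z",z)
movel(np.r_[B+.037*u,.150],OB,speed=.04); sleep(.2); rep("up",f0)
E
```

```text
hold 15 t 19.10 F [ 0.11 -0.87 15.24] z 128.24 xy [542.4 159.8] M [-0.1   0.32  0.  ]
hold 17 t 19.90 F [-0.46 -0.81 16.69] z 128.23 xy [542.5 159.8] M [-0.09  0.55  0.03]
hold 19 t 20.70 F [-1.07 -1.4  18.64] z 128.20 xy [542.5 159.8] M [-0.16  0.67  0.04]
hold 21 t 21.82 F [-1.82 -1.77 22.27] z 128.19 xy [542.5 159.8] M [-0.18  0.87 -0.02]
hold 23 t 22.62 F [-2.65 -1.97 23.72] z 128.20 xy [542.6 159.8] M [-0.35  1.07  0.01]
hold 25 t 23.42 F [-3.16 -2.35 25.63] z 128.19 xy [542.6 159.8] M [-0.36  1.15  0.04]
(126.8, np.float64(128.23), np.float64(13.4)) (126.6, np.float64(128.23), np.float64(15.5)) (126.4, np.float64(128.24), np.float64(17.1)) (126.2, np.float64(128.21), np.float64(18.6)) (126.0, np.float64(128.21), np.float64(20.3)) (125.8, np.float64(128.19), np.float64(22.2)) (125.6, np.float64(128.2), np.float64(23.9)) (125.4, np.float64(128.18), np.float64(25.5)) end t 23.55 F [-3.4  -2.56 25.75] z 128.16 xy [542.6 159.9] M [-0.37  1.15 -0.02]
z 0.12539999999999996
up t 24.65 F [ 0.04 -0.09  0.52] z 149.84 xy [542.1 159.8] M [-0.03 -0.05 -0.03]
```

```bash
cat >> h.py <<'E'
ZR=.12825
def press2(xy,f0,targets,zc=.1281,dz=.0002,hold=.35,fmax=27.,zmin=.1235):
    T=list(targets);log=[]
    while T and zc>zmin:
        zc-=dz; d=(ZR-zc)*np.array([-.88,-.5])
        movel(np.r_[xy+d,zc],OB,speed=.01,stop_force=9)
        f=(F(4)-f0)[2]; log.append((round(zc*1e3,1),round(float(get_state()["ee_pos"][2])*1e3,2),round(float(f),1)))
        if f>fmax: print("high");break
        if f>=T[0]-.7:
            sleep(hold); rep("hold %g"%T[0],f0)
            while T and f>=T[0]-.7: T.pop(0)
    print(log)
E
python3 - <<'E'
from h import *
xy=B-.037*u
movel(np.r_[B+.037*u,.160],OB,speed=.08)
movel(np.r_[xy,.160],OB,speed=.1); movel(np.r_[xy,.145],OB,speed=.05); sleep(.3)
f0=rep("pre"); np.save("f0.npy",f0)
hit=movel(np.r_[xy,.1280],OB,speed=.005,stop_force=11)
s=get_state();print(hit,s["t"],s["contact_force"]-f0,s["ee_pos"]*1e3); rep("after",f0)
press2(xy,f0,[15,17,19,21,23,25],zc=min(.1285,s["ee_pos"][2]))
rep("end",f0)
movel(np.r_[xy,.150],OB,speed=.04); sleep(.2); rep("up",f0)
E
```

```text
pre t 26.70 F [-0.03 -0.12 -2.08] z 145.13 xy [472.7 185.2] M [ 0.02 -0.04  0.01]
False 30.25 [-0.91724843 -1.5029177   7.44641395] [472.84241406 185.12026385 128.2836359 ]
after t 30.38 F [-0.62 -1.11  7.48] z 128.28 xy [472.9 185.1] M [-0.17  0.26 -0.  ]
hold 15 t 33.08 F [-0.06 -1.25 15.1 ] z 128.19 xy [472.9 185.1] M [-0.19  0.32 -0.02]
hold 17 t 33.88 F [-0.14 -1.65 16.73] z 128.21 xy [472.9 185.1] M [-0.18  0.37  0.01]
hold 19 t 35.00 F [-0.25 -1.36 19.31] z 128.19 xy [472.9 185.1] M [-0.22  0.48  0.  ]
hold 21 t 35.80 F [-0.36 -1.03 20.56] z 128.20 xy [473.  185.1] M [-0.28  0.49  0.02]
hold 23 t 36.92 F [-0.42 -1.75 23.72] z 128.18 xy [473.  185.1] M [-0.3   0.54 -0.02]
hold 25 t 37.72 F [-0.29 -1.75 25.02] z 128.17 xy [473.  185.1] M [-0.29  0.63  0.01]
[(np.float64(128.1), 128.31, 7.6), (np.float64(127.9), 128.26, 9.0), (np.float64(127.7), 128.25, 10.6), (np.float64(127.5), 128.22, 10.8), (np.float64(127.3), 128.24, 12.8), (np.float64(127.1), 128.23, 13.7), (np.float64(126.9), 128.21, 15.2), (np.float64(126.7), 128.21, 16.7), (np.float64(126.5), 128.22, 18.1), (np.float64(126.3), 128.2, 18.8), (np.float64(126.1), 128.17, 20.6), (np.float64(125.9), 128.2, 21.9), (np.float64(125.7), 128.18, 23.0), (np.float64(125.5), 128.16, 25.2)]
end t 37.85 F [-0.66 -1.48 24.92] z 128.17 xy [473.  185.1] M [-0.26  0.61  0.03]
up t 38.95 F [-0.    0.41  0.23] z 149.88 xy [472.5 185.1] M [-0.04 -0.02  0.  ]
```

Both halves bottomed out at the same height (128.2 mm). Next I'll carry the tamper clear and look at the lumps.

```bash
python3 - <<'E'
from h import *
movel(np.r_[B-.037*u,.205],speed=.12)
move_pose(np.r_[MAT,.170],ori(GY+90)); rep("over mat")
a=read_camera("scene");b=read_camera("top")
cv2.imwrite("pics/s5.png",a);cv2.imwrite("pics/t5.png",b)
r=lambda im,x,y,w,h,W,H:cv2.resize(im[y:y+h,x:x+w],(W,H),interpolation=cv2.INTER_CUBIC)
cv2.imwrite("pics/m5.png",np.hstack([r(a,328,137,50,75,400,600),r(b,118,197,60,80,400,600)]))
E
```

```text
over mat t 41.21 F [-0.24 -0.07 -1.99] z 170.20 xy [ 505.5 -220.6] M [-0.01 -0.1  -0.02]
```

View pics/m5.png

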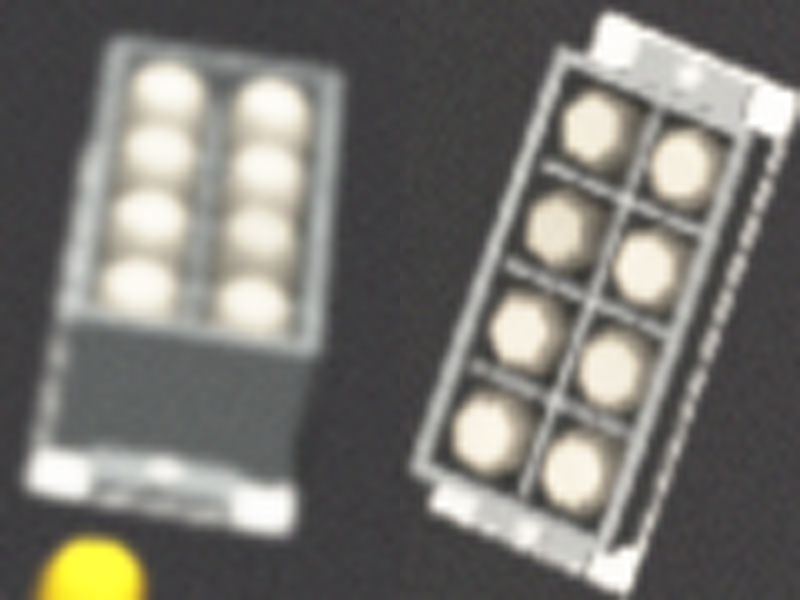

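The lump tops now line up in evenly spaced rows in both views (scene columns at rows 90/153/217/285 and 105/172/237/302), with none sticking up. Now I'll set the tamper down on the mat's middle.

```bash
python3 - <<'E'
from h import *
o=ori(GY+90)
movel(np.r_[MAT,.086],o,speed=.07); sleep(.2); f0=rep("pre")
hit=movel(np.r_[MAT,.070],o,speed=.006,stop_force=3); s=get_state()
print(hit,s["ee_pos"]*1e3,s["contact_force"]-f0,s["t"]); rep("down",f0)
set_gripper(0.6); sleep(.2); rep("open",f0)
movel(np.r_[MAT,.19],o,speed=.12)
move_pose(np.array([.33,-.40,.25]),ori(-22.7)); rep("away")
a=read_camera("scene");b=read_camera("top")
cv2.imwrite("pics/s6.png",a);cv2.imwrite("pics/t6.png",b)
cv2.imwrite("pics/m6.png",np.hstack([cv2.resize(a[100:220,160:260],(400,480),interpolation=cv2.INTER_CUBIC),cv2.resize(b,(400,300)).copy() if 0 else cv2.resize(b[190:290,250:340],(400,480),interpolation=cv2.INTER_CUBIC)]))
for n,im,R in(("top",b,(262,200,80,75)),("scene",a,(170,135,75,80))):
    H,S,V=cv2.split(cv2.cvtColor(im,cv2.COLOR_BGR2HSV)); m=np.zeros_like(V); x,y,w,h=R
    m[y:y+h,x:x+w]=(((S<45)&(V>185))*255).astype(np.uint8)[y:y+h,x:x+w]
    c=max(cv2.findContours(m,cv2.RETR_EXTERNAL,cv2.CHAIN_APPROX_NONE)[0],key=cv2.contourArea)
    print(n,cv2.minAreaRect((onz(n,cv2.convexHull(c).reshape(-1,2),.022)[:,:2]*1000).astype(np.float32)))
E
```

```text
pre t 42.99 F [-0.08  0.21 -1.92] z 86.16 xy [ 504.9 -222.2] M [-0.08 -0.04 -0.04]
True [ 504.93109663 -222.30745118   76.85116404] [ 1.53015174 -0.40176336  7.06841846] 44.525
down t 44.66 F [ 0.58 -0.4   7.62] z 76.84 xy [ 505.  -222.3] M [ 0.02  0.1  -0.01]
open t 45.57 F [-0.03  0.04  2.27] z 76.02 xy [ 503.9 -221.9] M [-0.05 -0.01 -0.05]
away t 47.81 F [-0.33  0.21 -0.25] z 249.43 xy [ 331.2 -398.8] M [0.04 0.04 0.03]
top ((504.5342102050781, -221.8612060546875), (99.55838775634766, 78.02949523925781), 62.15036392211914)
scene ((508.5896911621094, -223.32846069335938), (106.79426574707031, 90.27496337890625), 62.093528747558594)
```

View pics/m6.png

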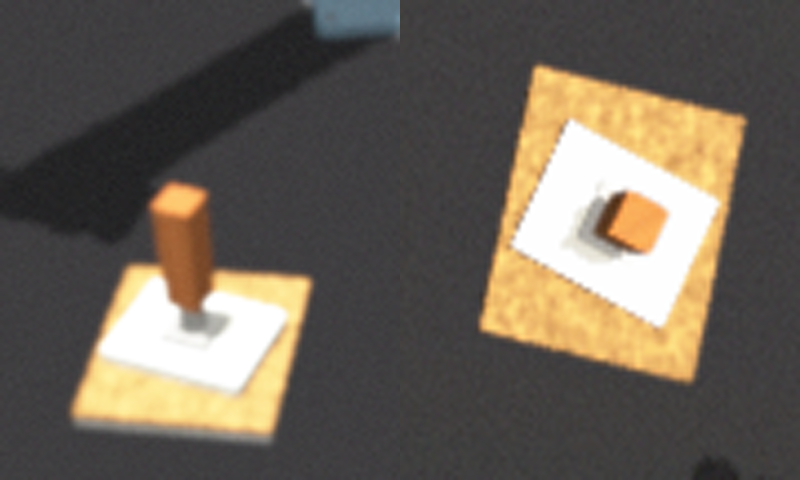

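The tamper stands upright and free, with its foot at (504.5, -221.9) mm against the mat centre (504.8, -222.2). I'll run a quick check that the other objects haven't moved, then sign off.

```bash
python3 - <<'E'
from h import *
a=cv2.GaussianBlur(cv2.imread('pics/top0.png'),(5,5),0);b=cv2.GaussianBlur(cv2.imread('pics/t6.png'),(5,5),0)
m=(cv2.absdiff(a,b).max(2)>40).astype(np.uint8)
n,_,st,ce=cv2.connectedComponentsWithStats(m)
print([(np.round(c).tolist(),int(s[4])) for s,c in zip(st[1:],ce[1:]) if s[4]>6])
print(get_state()["t"]); sign_off()
E
```

```text
[([283.0, 237.0], 227), ([310.0, 235.0], 222), ([297.0, 236.0], 231), ([440.0, 315.0], 17), ([388.0, 324.0], 9), ([488.0, 361.0], 2218), ([420.0, 338.0], 80), ([480.0, 329.0], 15), ([469.0, 344.0], 54)]
47.9083
the job is handed in; nothing more can be done
```

I pressed all eight lumps down to the rim with the tamper, set it back on the middle of its mat and let go. The job was handed in at 47.9 s, and no verdict was reported.

- **Seating:** I pressed each half of the bin in turn. The foot stopped at the same height both times (TCP about 128.2 mm) and stayed level within about 0.06 mm as the load rose.
- **Rim load:** I raised the total force in short holds from 15 to 25 N. The lumps can carry 0 to 8 N of that, so at every possible share the rim was held within 1.5–2 kg. The highest steady reading was about 25.7 N, below the 3 kg (29.4 N) limit. First touch was set to stop at an 11 N change, but I did not record its peak.
- **Lumps:** in the pictures afterwards the lump tops lie in even rows with none sticking up. I judged this by eye and did not measure their heights.
- **Tamper:** it stands upright about 0.5 mm from the measured mat centre. It was set down a little harder than intended: I asked for a 3 N stop, but it settled at about 7.5 N.
- **Other objects:** comparing the overhead picture with the first one, only the tamper and the robot or its shadow changed.
- **One disagreement:** on the first half, the load at 25 N sat up to about 20 mm off the foot's centre, partly from sideways arm force. I corrected for that on the second half. The reading is uncertain because the sensor's moment reference point is unknown.

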